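# Clamp a connecting rod with the slip-clutch vice knob

### The arm

A 6-joint arm with a two-finger parallel gripper is mounted at the origin on the work surface. World frame = base frame: x ahead of the robot, y to its left, z up, the work surface at z = 0. Lengths are in m, angles in rad, forces in N, time in s.
With the tool pointing down it reaches from about 0.325 to 0.925 m from the base axis. Payload 3.1 kg.
Tool frame: the origin (TCP) lies on the centre line of the jaws, within the pads' length; the fingertips stand 17 mm ahead of it and the grasp point (between the pads) lies 2 mm behind it; z points along the fingers, y is the line along which they close (so a half turn about z gives the same grasp; the last joint's range is limited). The gripper opens to 85 mm and grips with 20 to 120 N. Pads are 22 mm wide; open, the fingers measure 114 mm over their backs; the gripper's body (76 mm by 85 mm) begins 54 mm behind the grasp point. The pads swing forward as they close: fully open they stand 13 mm farther back than shut.
Start: joints at [-1.34, 0.217, 1.613, -0, 1.311, -0.112], TCP at [0.21, -0.589, 0.248] pointing down, gripper open.
Joint ranges: [-2.75, 2.75], [-0.78, 2.1], [0.31, 2.55], [-1.13, 4.27], [0.13, 2.63], [-2.58, 2.58]. Speed limits (rad/s): [2.79, 2.79, 3.14, 3.14, 3.14, 3.14].

### API

Orientations are given as [roll, pitch, yaw] about the fixed x, y, z axes, in that order (R = Rz(yaw) Ry(pitch) Rx(roll)).
In Python, from workcell import arm gives the robot as it stands.
- The arm moves only by the tool send_rows, never from a script. Its argument "rows" is a list that holds one entry, the list of rows, each a list of 4 numbers: the shift along the tool's x, y, z in mm, then the turn about the tool's z in degrees. A call has 1 to 20 rows; each row is the pose to reach, as a shift and turn from the pose commanded when the call began, along the tool's axes at that moment; what a row does not reach only later rows make up. A row lasts 1/12 s, in which the tool goes at most 41.7 mm and 7.16 degrees, less where a joint would pass 70% of its speed; a pose out of reach is approached as far as the arm can. A call with a gripper value outside its range is refused whole. "claw" is the finger opening in mm, from 0 to 85.4, set as the call begins (left out, the last holds). The fingers move at their own pace and stop on an object; "squeeze" is the grip in N (left out, the last holds). Time passes only in rows, so rows that repeat a pose let the fingers close. It gives the time, the measured TCP pose, the force, the opening and the grip force at its end, in the units of the state.
- arm.state(): the state, without advancing time (a new reading comes with each control period).
- arm.read_camera(name): name is "scene" or "top"; returns (picture, depth): 400x640x3 uint8, red, green, blue; 400x640 float32, m along the optical axis (not along the pixel's ray), 0 where there is no reading.
- arm.camera_info(name): a dict with "vfov" (degrees; the focal length in pixels is half the picture's height over the tangent of half this angle, whatever the lens; pixels are square), "cx", "cy" (the principal point, pixels), "eye" and "rotation" of the camera in the world. Camera axes: x right, y up, looking along -z (the intrinsics and any distortion apply to the point x, -y, -z); pixel columns grow to the right and rows downward; lengths in m; the calibration is good to about 2 mm. A picture is of the moment at which its call begins. camera_info takes no time and is no camera call.
- arm.sign_off(): hands the job in; it is judged then, once.
The state is a dict: "time": time; "joint_positions": joint angles; "dq": joint speeds; "effort": joint torques, N m; "ee_pos": TCP position; "orientation": TCP orientation; "ft_force": force on the tool from outside, world axes, zero at the start; "wrist_torque": the same for the moment, N m; "gripper_width": finger opening in m; "finger_force": force on a finger pad.
Only numpy, scipy, OpenCV 4.12 (cv2) and the standard library are available. Lean on these libraries where they do the work, as an engineer would, in place of code of your own. Each camera call takes 0.05 s, during which the arm holds its last target. There are 200 camera calls.

### The job

Lay the connecting rod flat in the clamping fixture, big end between the blue jaw and the steel backstop and shank over the wide bare part of the plate, and let go of it. Then turn the yellow knob clockwise, regripping as needed, until the rod is clamped and the slip clutch gives: stop once the pointer has clearly left the white mark, before it gets to the red mark, and let go. Leave the bin, the sprocket and the jar where they are.

Things in the scene. Friction and masses are not known exactly. Their poses are not given: they have to be found in the camera images.
- fixture: Fixed aluminium plate, 12 mm thick, on the bench; jaw, backstop and knob are on it. Origin on its underside (bench height) below the loading spot, z up. In its frame it covers x -155..85, y -50..130 mm; jaw on the -x side, backstop on the +x side, the wide bare part towards +y. The knob's upright axis is at x = -108, y = 0.
- seat (a point): Loading spot on the plate's top (12 mm above the bench): put the big end over it, shank and small end towards this point's +y, over the bare part of the plate. x is the closing direction. The jaw's face starts 35 mm off at -x; the steel backstop's face is 35 to 53 mm off at +x, set differently each time. Both span y -22..22 mm and stand 28 mm above the plate.
- rod_grip (a point): Grasp point on the shank of the loose dark steel connecting rod (0.4 to 0.65 kg), half-way up. The rod lies flat and is 26 mm thick all over; shank 18 mm wide. Axes: z up, y along the rod towards the small end, x across the shank. The shank runs y -26..34 mm, the small end (32 mm disc) is centred at y = 50 mm, the big end at y = -50 mm.
- rod_big_end (a point): Centre of the rod's big end, half-way up (13 mm above its underside), 50 mm from rod_grip; same axes. The big end is a block 56 mm in x by 48 mm in y with a 36 mm bore.
- jaw: Blue jaw, 44 mm wide, 28 mm high. Origin at the foot of its clamping face, mid-width, 12 mm above the bench; x is its closing direction. The ring drives it 14 mm per radian. It stays where it is when the knob is let go.
- ring: Black drive ring under the knob, 76 mm across, 12 to 38 mm above the bench. Origin on the knob's axis, at its underside; x points to its white mark; the red mark is 30 degrees clockwise of that, seen from above. Clockwise closes the jaw. It turns easily until the jaw presses the rod on the backstop, then stops: after 1.0 to 2.3 rad, depending on the backstop.
- knob_grip (a point): Grip point of the yellow knob, on its axis, 68 mm above the bench. The knob is a bar 50 mm long (x), 16 mm thick (y), 45 to 85 mm above the bench, on a flat round foot. It drives the ring through a slip clutch: together they turn at about 0.1 N m; once the ring stops, the torque rises within 0.1 rad by about 0.25 N m and stays so while the knob slips.
- pointer (a point): Tip of the knob's pointer, 30 mm from the axis along the knob's x, 40 mm above the bench. It starts at the ring's white mark and leaves it, clockwise (towards the ring's -y), only when the clutch slips: 3 mm off is 6 degrees, 15 mm off is the red mark at 30 degrees.
- bin: Loose red two-compartment parts bin, 80 x 100 x 50 mm, origin under its centre. Not to be moved.
- sprocket: Loose steel sprocket, 98 mm across, 28 mm high, origin under its centre. Not to be moved.
- jar: Loose white jar with black cap, 60 mm diameter, 75 mm high, origin under its centre. Not to be moved.
There are look-alikes about, which are no part of the job. Of the things shaped like the part that bears rod_grip, the dark steel one is meant.

How it is judged:
By the outcome, as a careful person would: the job done as asked, in the order asked, and still so for the second after the job is handed in, with the robot touching nothing.
It also fails if it takes over 72 s, if anything falls off the work surface, if the arm or the gripper's body presses on something with over 40 N, if the wrist force passes 120 N, or if a joint passes its speed limit or range.

## Working session

There is one attempt and no reset: what is moved stays moved. The work goes in short steps, Python scripts to look and compute and a tool call to move; the robot and the scene stay as the last step left them, time stands still between calls to the robot, and variables do not carry over. Pictures are saved under pics/ and viewed, at most 12 in all, crops included, and the job is handed in when it is done.

Besides the shell and the picture viewer there is one more tool, called after ">>>" as name(argument=value, ...) on one line, values as JSON. send_rows: Moves the arm, as the interface text tells. Its arguments: {"type":"object","properties":{"rows":{"type":"array"},"claw":{"type":"number"},"squeeze":{"type":"number"}},"required":["rows"]}

```bash
ls; mkdir -p pics; cat > h.py <<'E'
import numpy as np, cv2
from workcell import arm
def snap(name,fn=None):
    rgb,d=arm.read_camera(name)
    np.savez(f'{name}.npz',rgb=rgb,d=d)
    if fn: cv2.imwrite(fn,rgb[:,:,::-1])
    return rgb,d
E
python3 - <<'E'
from h import *
for n in ('scene','top'):
    print(arm.camera_info(n)); snap(n,f'pics/{n}0.png')
print(arm.state())
E
```

```text
pics
{'vfov': 44.52232310405929, 'cx': 320.33547469277863, 'cy': 203.61042669344164, 'eye': array([1.07941013, 0.6000862 , 0.96440401]), 'rotation': array([ 7.54342391e-01, -1.50832677e-03,  2.53719826e+00])}
{'vfov': 54.27882867337091, 'cx': 313.72957584840765, 'cy': 199.16708529081222, 'eye': array([ 0.50818341, -0.07821857,  0.88964029]), 'rotation': array([ 0.0826631 ,  0.01764096, -1.59046459])}
{'time': 0.1, 'joint_positions': array([-1.34020199e+00,  2.17725867e-01,  1.61480494e+00,  1.30875502e-05,
        1.31134264e+00, -1.12170151e-01]), 'dq': array([-0.00062897, -0.00249371, -0.00291593,  0.0002588 , -0.00012813,
       -0.0016616 ]), 'effort': array([-4.66855145e-04, -3.98072577e+01, -3.04970813e+01, -9.84399549e-05,
        4.20967859e-03, -2.62015988e-06]), 'ee_pos': array([ 0.20993306, -0.58791957,  0.24705326]), 'orientation': array([-3.13932760e+00, -2.67863463e-04,  3.42760816e-01]), 'ft_force': array([ 0.39221038, -0.67744798,  0.1993443 ]), 'wrist_torque': array([ 0.01062562,  0.00453505, -0.04906953]), 'finger_force': 0.0, 'gripper_width': 0.0855546207587454}
```

View pics/top0.png

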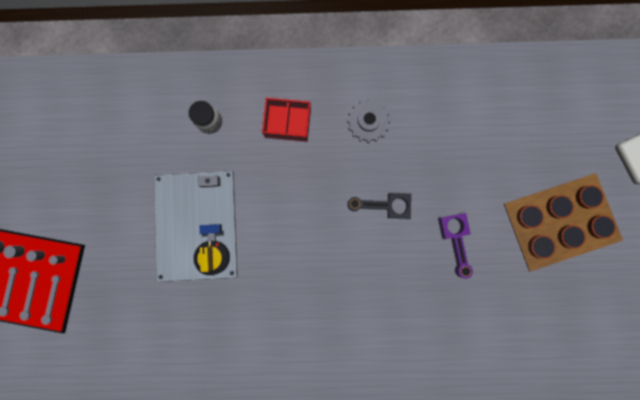

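View pics/scene0.png

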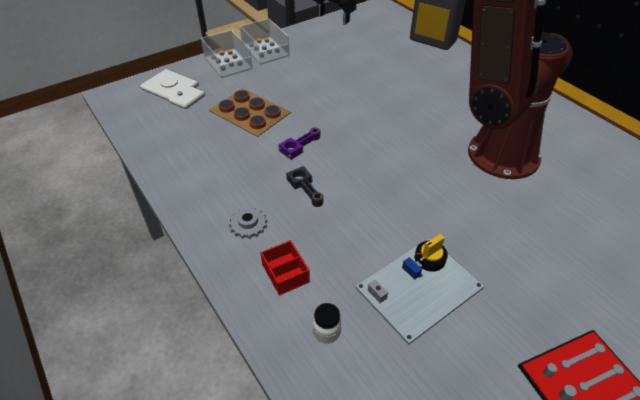

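The top view shows the dark rod at about (380,205), big end right at (399,205). The fixture is at (155–235,170–282), with the jaw at (210,230), backstop at (208,181) and knob at (210,258). The scene view agrees, and the purple rod is a decoy.

```bash
cat >> h.py <<'E'
from scipy.spatial.transform import Rotation as Rn
def rays(name,uv):
    c=arm.camera_info(name); f=200/np.tan(np.radians(c['vfov'])/2)
    uv=np.atleast_2d(uv).astype(float)
    d=np.c_[(uv[:,0]-c['cx'])/f,-(uv[:,1]-c['cy'])/f,-np.ones(len(uv))]
    return c['eye'],d@Rn.from_euler('xyz',c['rotation']).as_matrix().T
def onz(name,uv,z):
    e,d=rays(name,uv); return e+d*((z-e[2])/d[:,2])[:,None]
def cloud(name,rgb,d):
    v,u=np.mgrid[0:400,0:640]; e,r=rays(name,np.c_[u.ravel(),v.ravel()])
    return (e+r*d.ravel()[:,None]).reshape(400,640,3)
E
python3 - <<'E'
from h import *
np.set_printoptions(precision=4,suppress=True)
for n in('top','scene'):
    z=np.load(n+'.npz'); P=cloud(n,z['rgb'],z['d'])
    pts=[(400,300),(100,200),(500,100),(320,60)] if n=='top' else [(200,180),(400,220),(350,250)]
    print(n,[P[v,u] for u,v in pts])
    hsv=cv2.cvtColor(z['rgb'],cv2.COLOR_RGB2HSV)
    X,Y,Z=P[...,0],P[...,1],P[...,2]
    ws=(X>.3)&(X<.75)
    fx=ws&(Y>.05)&(Y<.35)
    def rep(l,m):
        if m.sum()<4: print(l,'none');return
        k,lab,st,ce=cv2.connectedComponentsWithStats(m.astype(np.uint8)); i=1+np.argmax(st[1:,4]); m=lab==i
        q=P[m]; print(l,m.sum(),'uv',ce[i].round(1),'med',np.median(q,0),'lo',np.percentile(q,2,0),'hi',np.percentile(q,98,0), 'rect',cv2.minAreaRect((q[:,:2]*1000).astype(np.float32)))
    H,S,V=hsv[...,0],hsv[...,1],hsv[...,2]
    rep('yellow top',fx&(H>20)&(H<35)&(S>150)&(Z>.078))
    rep('blue',fx&(H>100)&(H<125)&(S>130)&(Z>.03))
    rep('stop',fx&(Z>.03)&(Z<.05)&(S<60)&(V>60)&(X>.45))
    rep('plate',fx&(Z>.006)&(Z<.2))
    rod=ws&(Y<0)&(Y>-.25)&(V<90)&(S<90)&(Z>.015)&(X<.58)
    rep('rod',rod)
E
```

```text
top [array([ 0.3525, -0.2519,  0.001 ]), array([0.5906, 0.4291, 0.0013]), array([ 0.8035, -0.4999,  0.0005]), array([ 0.9094, -0.0852,  0.0035])]
yellow top 202 uv [203.8 259.6] med [0.4547 0.1624 0.0852] lo [0.4323 0.1556 0.0794] hi [0.4791 0.1709 0.0882] rect ((455.7123107910156, 163.1897735595703), (47.180301666259766, 16.017520904541016), 0.6708887219429016)
blue 156 uv [209.5 228.9] med [0.5184 0.1638 0.0403] lo [0.5099 0.1442 0.0364] hi [0.527  0.1848 0.0431] rect ((518.661376953125, 164.56121826171875), (17.382970809936523, 41.524330139160156), 1.9575754404067993)
stop 212 uv [207.7 181. ] med [0.6241 0.1681 0.0403] lo [0.6135 0.1477 0.0314] hi [0.6351 0.19   0.0433] rect ((624.4544677734375, 169.39852905273438), (22.262697219848633, 43.44297409057617), 1.6205040216445923)
plate 8423 uv [194.8 226.5] med [0.5247 0.2047 0.0127] lo [0.4119 0.1189 0.0091] hi [0.6415 0.2921 0.0837] rect ((527.2896118164062, 206.48013305664062), (240.19703674316406, 181.30540466308594), 2.061866521835327)
rod 481 uv [373.1 205.6] med [ 0.5642 -0.1972  0.0266] lo [ 0.537  -0.2452  0.0214] hi [ 0.578
[... 615 characters left out ...]
00148010253906, 42.308448791503906), 2.10309100151062)
stop 202 uv [377.5 288.7] med [0.6278 0.1729 0.0399] lo [0.6146 0.1503 0.0308] hi [0.6374 0.1931 0.0434] rect ((626.1369018554688, 171.17318725585938), (23.86982536315918, 45.09415817260742), 2.0143353939056396)
plate 7058 uv [419.3 288. ] med [0.5345 0.2133 0.013 ] lo [0.4154 0.1241 0.0086] hi [0.6451 0.296  0.078 ] rect ((526.0322265625, 207.95468139648438), (245.32199096679688, 181.00851440429688), 2.1319074630737305)
rod 260 uv [309.6 186.5] med [ 0.5668 -0.1995  0.0258] lo [ 0.5371 -0.2477  0.0163] hi [ 0.5794 -0.1362  0.0303] rect ((557.2222290039062, -192.4149169921875), (44.674835205078125, 114.9369888305664), 0.1645483523607254)
```

```bash
python3 - <<'E'
from h import *
a=cv2.imread('pics/top0.png')
c1=cv2.resize(a[160:290,145:245],None,fx=4,fy=4,interpolation=cv2.INTER_CUBIC)
c2=cv2.resize(a[165:295,335:425],None,fx=4,fy=4,interpolation=cv2.INTER_CUBIC)
cv2.imwrite('pics/c.png',np.hstack([c1,c2]))
E
```

```text
(no output)
```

View pics/c.png

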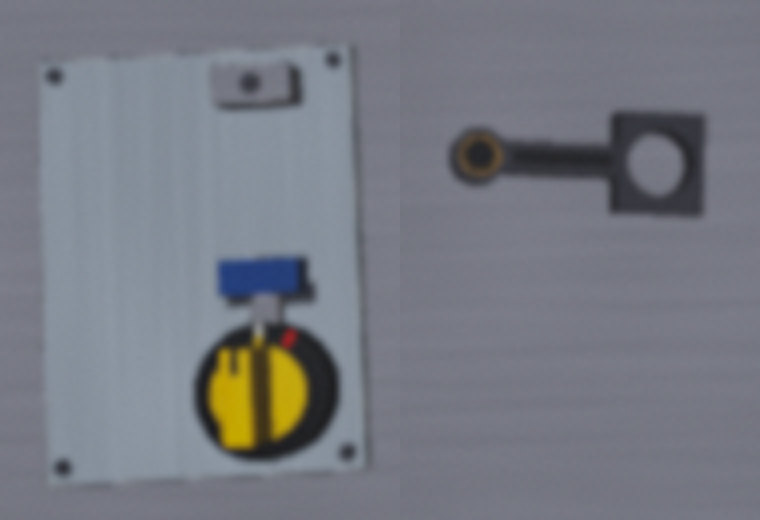

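```bash
python3 - <<'E'
from h import *
np.set_printoptions(precision=4,suppress=True)
for n,box in(('top',(335,180,425,230)),('scene',(275,155,335,215))):
    z=np.load(n+'.npz'); P=cloud(n,z['rgb'],z['d']); u0,v0,u1,v1=box
    m=np.zeros((400,640),bool); m[v0:v1,u0:u1]=1
    m&=(P[...,2]>.0215)&(P[...,2]<.035)
    q=P[m]; print(n,m.sum(),q.mean(0))
    xy=q[:,:2]
    b=xy[xy[:,1]<xy[:,1].min()+.044]; s=xy[xy[:,1]>xy[:,1].max()-.026]
    print('big',cv2.minAreaRect((b*1000).astype(np.float32)),'small',cv2.minAreaRect((s*1000).astype(np.float32)))
    k=xy[(xy[:,1]>xy[:,1].min()+.055)&(xy[:,1]<xy[:,1].max()-.036)]
    print('shank fit dx/dy',np.polyfit(k[:,1],k[:,0],1),'mid',k.mean(0), 'yrange',xy[:,1].min(),xy[:,1].max())
print(onz('top',[(399.1,206.0),(354,204)],.026))
E
```

```text
top 746 [ 0.5641 -0.2158  0.0265]
big ((561.9449462890625, -255.74496459960938), (42.934749603271484, 55.913509368896484), 87.47249603271484) small ((568.5330200195312, -152.28445434570312), (24.63788414001465, 29.166139602661133), 87.43551635742188)
shank fit dx/dy [0.0425 0.5735] mid [ 0.565  -0.2003] yrange -0.2783498037394917 -0.13989958551210066
scene 376 [ 0.5649 -0.2132  0.0261]
big ((561.547607421875, -256.9538879394531), (43.64299774169922, 58.62571334838867), 87.95789337158203) small ((568.387939453125, -147.82200622558594), (32.44919967651367, 25.751615524291992), 0.46598660945892334)
shank fit dx/dy [0.0525 0.5769] mid [ 0.5665 -0.197 ] yrange -0.2793596061108 -0.13489684076586772
[[ 0.5609 -0.2527  0.026 ]
 [ 0.5674 -0.1534  0.026 ]]
```

>>> send_rows(rows=[[[40,-21,10,-7],[80,-42,20,-14],[120,-63,32,-21],[160,-84,44,-28],[200,-105,56,-35],[240,-126,68,-42],[280,-147,80,-49],[320,-169,92,-56],[360,-190,104,-62],[400,-211,116,-67.6],[440,-232,130,-67.6],[464,-244.5,150,-67.6],[464,-244.5,160,-67.6],[464,-244.5,160,-67.6],[464,-244.5,160,-67.6],[464,-244.5,160,-67.6]]], claw=60, squeeze=60)

```text
time: 1.43
ee_pos: [0.5642, -0.2022, 0.0875]
orientation: [-3.139, -0.0, 1.524]
ft_force: [0.2, -0.7, 0.1]
gripper_width: 0.0602
finger_force: 0.0
```

```bash
cat >> h.py <<'E'
def to(x,y,z,yawdeg):
    s=arm.state(); R=Rn.from_euler('xyz',s['orientation']).as_matrix()
    d=R.T@(np.array([x,y,z])-s['ee_pos'])*1000
    t=(np.degrees(s['orientation'][2])-yawdeg+180)%360-180
    print('t',round(s['time'],2),'pos',s['ee_pos'].round(4),'rpy',np.degrees(s['orientation']).round(2),'F',s['ft_force'].round(1),'T',s['wrist_torque'].round(2),'w',round(s['gripper_width'],4),s['finger_force'],'q',s['joint_positions'].round(2)); print('shift',d.round(1),'turn',round(t,2))
E
python3 - <<'E'
from h import *
to(.565,-.2025,.022,87.3)
snap('scene','pics/s1.png')
E
```

```text
t 1.43 pos [ 0.5642 -0.2022  0.0875] rpy [-1.7987e+02 -1.0000e-02  8.7320e+01] F [ 0.2 -0.7  0.1] T [-0.07 -0.01  0.02] w 0.0602 0.0 q [-0.46  0.35  1.78 -0.    1.02 -0.41]
shift [-0.3  1.  65.5] turn 0.02
```

View pics/s1.png

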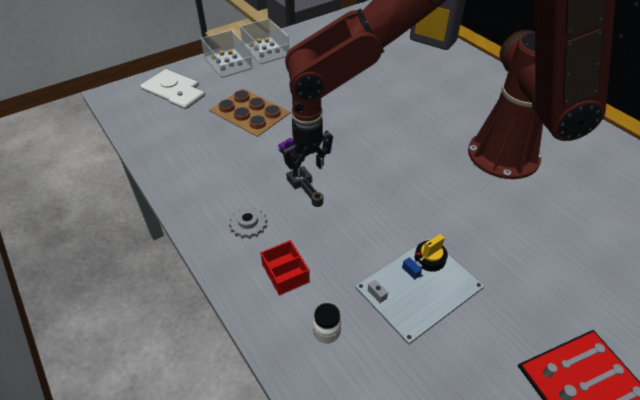

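The open gripper is above the rod shank at about (308,150). Going down to grasp and lift.

>>> send_rows(rows=[[[0,1,20,0],[0,1,40,0],[0,1,55,0],[0,1,65,0],[0,1,65,0],[0,1,65,0]]], claw=60)

```text
time: 1.98
ee_pos: [0.5655, -0.2036, 0.0238]
orientation: [3.141, 0.0, 1.521]
ft_force: [0.7, -0.2, 0.7]
gripper_width: 0.0602
finger_force: 0.0
```

>>> send_rows(rows=[[[0,0,0,0],[0,0,0,0],[0,0,0,0],[0,0,0,0],[0,0,0,0],[0,0,0,0],[0,0,0,0],[0,0,0,0]]], claw=5, squeeze=80)

```text
time: 2.65
ee_pos: [0.5667, -0.203, 0.0249]
orientation: [3.14, 0.001, 1.523]
ft_force: [-1.8, -0.4, 6.3]
gripper_width: 0.0164
finger_force: 81.0
```

>>> send_rows(rows=[[[0,0,-10,0],[0,0,-30,0],[0,0,-60,0],[0,0,-90,0],[0,0,-90,0],[0,0,-90,0],[0,0,-90,0]]])

```text
time: 3.23
ee_pos: [0.5641, -0.2014, 0.1111]
orientation: [-3.138, -0.002, 1.523]
ft_force: [-0.2, -0.1, -7.0]
gripper_width: 0.0159
finger_force: 79.5
```

```bash
python3 - <<'E'
from h import *
to(.565,-.2025,.022,87.3)
rgb,d=snap('scene'); t,_=snap('top')
cv2.imwrite('pics/g.png',np.hstack([cv2.resize(rgb[60:260,240:380],None,fx=2.8,fy=2.8),cv2.resize(t[130:270,320:440],None,fx=3.3,fy=4)])[:,:,::-1])
E
```

```text
t 3.23 pos [ 0.5641 -0.2014  0.1111] rpy [-1.7978e+02 -1.0000e-01  8.7240e+01] F [-0.2 -0.1 -7. ] T [0.11 0.06 0.02] w 0.0159 79.45263147354126 q [-0.46  0.32  1.77  0.    1.06 -0.41]
shift [-1.2  1.3 89.1] turn -0.06
```

View pics/g.png

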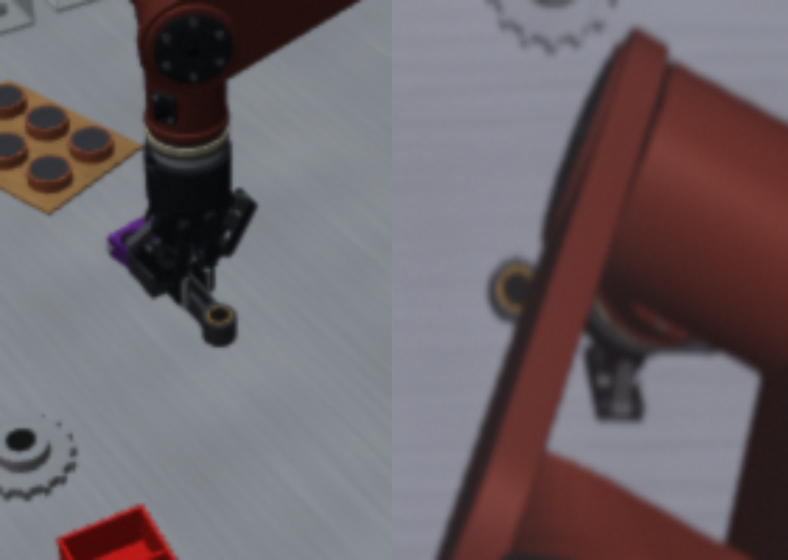

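The rod is held, with its small end visible at scene-crop (220,318), about pixel (318,173). I'll check its height and offset against the TCP.

```bash
python3 - <<'E'
from h import *
np.set_printoptions(precision=4,suppress=True)
z=np.load('scene.npz'); P=cloud('scene',z['rgb'],z['d'])
m=np.zeros((400,640),bool); m[160:190,300:330]=1
m&=(P[...,2]>.06)&(P[...,1]>-.172)
q=P[m]; print(len(q),q.min(0),q.max(0),np.percentile(q[:,2],[50,80,95]))
t=q[q[:,2]>np.percentile(q[:,2],90)-.008]; print(len(t),t.min(0),t.max(0),t.mean(0))
E
```

```text
195 [ 0.55   -0.1717  0.0828] [1.0794 0.6001 0.9644] [0.1111 0.1137 0.1153]
120 [ 0.55   -0.1717  0.1067] [1.0794 0.6001 0.9644] [ 0.5886 -0.12    0.148 ]
```

>>> send_rows(rows=[[[10,0,0,0],[35,-1,0,0],[70,-3,0,-1],[105,-4.5,0,-1],[140,-6,0,-2],[175,-7.5,0,-2],[210,-9,0,-3],[245,-10.5,0,-3],[280,-12,0,-4],[315,-13.5,0,-4],[350,-15,0,-4.8],[385,-16.5,0,-4.8],[410,-18,0,-4.8],[421,-18.3,0,-4.8],[421,-18.3,10,-4.8],[421,-18.3,20,-4.8],[421,-18.3,20,-4.8],[421,-18.3,20,-4.8],[421,-18.3,20,-4.8]]])

```text
time: 4.92
ee_pos: [0.5675, 0.2175, 0.0924]
orientation: [-3.14, 0.001, 1.605]
ft_force: [0.4, 0.3, -5.7]
gripper_width: 0.0163
finger_force: 79.1
```

```bash
python3 - <<'E'
from h import *
to(.5662,.220,.0375,92.06)
rgb,d=snap('scene'); t,_=snap('top')
cv2.imwrite('pics/p.png',np.hstack([cv2.resize(rgb[190:350,340:500],None,fx=2.5,fy=2.5),cv2.resize(t[160:300,140:280],None,dsize=(400,400))])[:,:,::-1])
E
```

```text
t 4.92 pos [0.5675 0.2175 0.0924] rpy [-1.799e+02  4.000e-02  9.194e+01] F [ 0.4  0.3 -5.7] T [0.11 0.   0.01] w 0.0163 79.1421890258789 q [ 0.25  0.36  1.76 -0.    1.03  0.22]
shift [ 2.5 -1.1 54.9] turn -0.12Traceback (most recent call last):
  File "<stdin>", line 4, in <module>
cv2.error: OpenCV(4.12.0) :-1: error: (-5:Bad argument) in function 'resize'
> Overload resolution failed:
>  - argument for resize() given by name ('dsize') and position (2)
>  - argument for resize() given by name ('dsize') and position (2)
```

```bash
python3 - <<'E'
from h import *
rgb=np.load('scene.npz')['rgb']; t=np.load('top.npz')['rgb']
cv2.imwrite('pics/p.png',np.hstack([cv2.resize(rgb[190:350,340:500],(400,400)),cv2.resize(t[160:300,140:280],(400,400))])[:,:,::-1])
E
```

```text
(no output)
```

View pics/p.png

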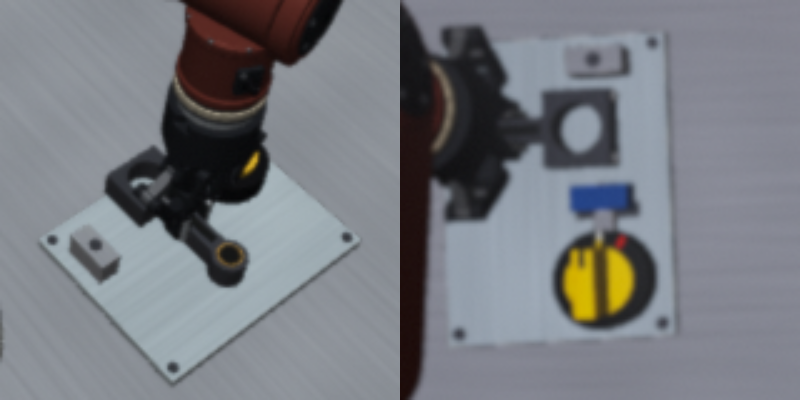

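The rod hovers level between jaw and backstop (top crop: bore (582,128), jaw (600,198), stop (595,60)). Lowering.

>>> send_rows(rows=[[[2,-1,12,0],[2,-1,26,0],[2,-1,38,0],[2,-1,46,0],[2,-1,51,0],[2,-1,54,0],[2,-1,55,0],[2,-1,55,0],[2,-1,55,0]]])

```text
time: 5.77
ee_pos: [0.5675, 0.2211, 0.0389]
orientation: [3.14, -0.0, 1.607]
ft_force: [0.7, 0.6, -5.7]
gripper_width: 0.0158
finger_force: 79.4
```

>>> send_rows(rows=[[[0,0,1,0],[0,0,2,0],[0,0,2,0],[0,0,2,0]]])

```text
time: 6.1
ee_pos: [0.5675, 0.2211, 0.037]
orientation: [3.14, -0.0, 1.607]
ft_force: [0.2, -0.2, -4.2]
gripper_width: 0.0162
finger_force: 79.5
```

>>> send_rows(rows=[[[0,0,0.5,0],[0,0,1,0],[0,0,1,0],[0,0,1,0]]])

```text
time: 6.43
ee_pos: [0.5675, 0.2211, 0.0369]
orientation: [3.141, -0.0, 1.607]
ft_force: [-3.0, -0.0, 5.7]
gripper_width: 0.0163
finger_force: 81.0
```

>>> send_rows(rows=[[[0,0,0,0],[0,0,0,0],[0,0,0,0],[0,0,0,0],[0,0,0,0],[0,0,0,0],[0,0,0,0]]], claw=50)

```text
time: 7.02
ee_pos: [0.5668, 0.2209, 0.0352]
orientation: [-3.142, 0.0, 1.606]
ft_force: [-0.7, -0.7, 0.3]
gripper_width: 0.0499
finger_force: 0.0
```

>>> send_rows(rows=[[[0,0,-10,0],[0,0,-30,0],[0,0,-65,0],[0,0,-100,0],[0,0,-130,0],[0,0,-130,0],[0,0,-130,0],[0,0,-130,0]]])

```text
time: 7.68
ee_pos: [0.5665, 0.2208, 0.1655]
orientation: [-3.141, 0.0, 1.606]
ft_force: [-0.3, 0.7, -0.7]
gripper_width: 0.0502
finger_force: 0.0
```

```bash
python3 - <<'E'
from h import *
np.set_printoptions(precision=4,suppress=True)
to(.4567,.1650,.150,181)
rgb,d=snap('scene'); t,_=snap('top')
cv2.imwrite('pics/q.png',np.hstack([cv2.resize(rgb[190:350,340:500],(400,400)),cv2.resize(t[160:300,140:280],(400,400))])[:,:,::-1])
P=cloud('scene',rgb,d)
hsv=cv2.cvtColor(rgb,cv2.COLOR_RGB2HSV)
m=(hsv[...,0]>20)&(hsv[...,0]<35)&(hsv[...,1]>150)&(P[...,2]>.078)&(P[...,2]<.095)&(P[...,1]>.1)&(P[...,0]<.5)&(P[...,1]<.3)
print(cv2.minAreaRect((P[m][:,:2]*1000).astype(np.float32)))
E
```

```text
t 7.68 pos [0.5665 0.2208 0.1655] rpy [-179.99    0.     92.04] F [-0.3  0.7 -0.7] T [-0.03 -0.02 -0.01] w 0.0502 0.0 q [ 0.26  0.26  1.72 -0.    1.16  0.22]
shift [ -51.9 -111.7   15.5] turn -88.96
((440.0430603027344, 173.22267150878906), (0.0, 0.0), 0.0)
```

View pics/q.png

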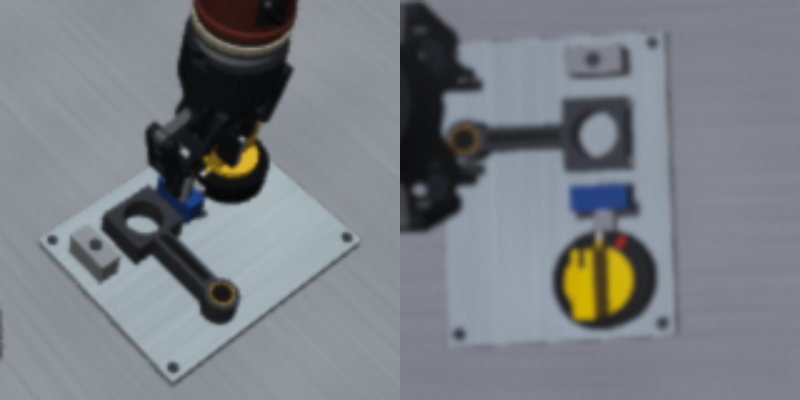

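The rod lies flat and free between jaw and backstop (top crop: bore (597,132), shank towards the bare plate). Moving over the knob.

>>> send_rows(rows=[[[-4,-9,1,-7],[-8,-18,2,-14],[-12,-27,3,-21],[-16,-36,4,-28],[-21,-45,6,-35],[-25,-54,8,-42],[-29,-63,10,-49],[-33,-72,12,-56],[-38,-81,14,-63],[-43,-92,15,-70],[-48,-102,15,-77],[-53,-112,15,-84],[-53,-112,15,-89],[-53,-112,15,-89],[-53,-112,15,-89],[-53,-112,15,-89]]])

```text
time: 9.12
ee_pos: [0.4565, 0.1639, 0.1495]
orientation: [-3.141, -0.001, -3.125]
ft_force: [-1.2, 0.7, 0.7]
gripper_width: 0.0503
finger_force: 0.0
```

```bash
python3 - <<'E'
from h import *
np.set_printoptions(precision=4,suppress=True)
to(.4562,.1642,.070,181.2)
rgb,d=snap('scene'); t,_=snap('top')
cv2.imwrite('pics/r.png',np.hstack([cv2.resize(rgb[190:350,340:500],(400,400)),cv2.resize(t[160:300,140:280],(400,400))])[:,:,::-1])
E
```

```text
t 9.12 pos [0.4565 0.1639 0.1495] rpy [-179.99   -0.08 -179.07] F [-1.2  0.7  0.7] T [0.01 0.05 0.02] w 0.0503 0.0 q [ 0.2   0.03  2.02  0.    1.09 -1.39]
shift [ 0.1  0.3 79.5] turn -0.27
```

View pics/r.png

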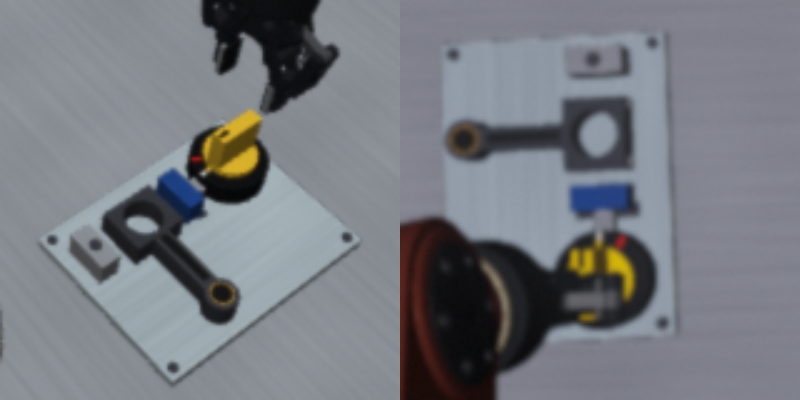

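The gripper is above the knob and its fingers straddle the bar; the rod and jaw are undisturbed. Going down to grip.

>>> send_rows(rows=[[[0,0,15,0],[0,0,35,0],[0,0,55,0],[0,0,70,0],[0,0,80,0],[0,0,80,0],[0,0,80,0]]])

```text
time: 9.8
ee_pos: [0.4567, 0.164, 0.07]
orientation: [-3.141, -0.001, -3.124]
ft_force: [-0.1, -0.2, 0.3]
gripper_width: 0.0504
finger_force: 0.0
```

>>> send_rows(rows=[[[0,0,0,0],[0,0,0,0],[0,0,0,0],[0,0,0,0],[0,0,0,0],[0,0,0,0],[0,0,0,0]]], claw=5, squeeze=80)

```text
time: 10.38
ee_pos: [0.4579, 0.1647, 0.0717]
orientation: [3.14, 0.002, -3.124]
ft_force: [-1.9, 2.2, 5.7]
gripper_width: 0.0145
finger_force: 78.4
```

```bash
python3 - <<'E'
from h import *
to(.4562,.1642,.070,181.2)
E
```

```text
t 10.38 pos [0.4579 0.1647 0.0717] rpy [ 1.7992e+02  1.4000e-01 -1.7899e+02] F [-1.9  2.2  5.7] T [ 0.35  0.18 -0.11] w 0.0145 78.43356728553772 q [ 0.2   0.16  2.06  0.    0.92 -1.39]
shift [ 1.8 -0.4  1.7] turn -0.19
```

>>> send_rows(rows=[[[0,0,0,5],[0,0,0,10],[0,0,0,15],[0,0,0,20],[0,0,0,25],[0,0,0,30],[0,0,0,35],[0,0,0,40],[0,0,0,45],[0,0,0,50],[0,0,0,55],[0,0,0,60],[0,0,0,65],[0,0,0,70],[0,0,0,75],[0,0,0,80],[0,0,0,85],[0,0,0,90],[0,0,0,90],[0,0,0,90]]])

```text
time: 12.05
ee_pos: [0.4568, 0.1636, 0.0717]
orientation: [-3.141, 0.001, 1.589]
ft_force: [-3.6, -0.8, 8.9]
gripper_width: 0.0145
finger_force: 79.0
```

```bash
cat > m.py <<'E'
from h import *
import sys
np.set_printoptions(precision=4,suppress=True)
to(.4562,.1642,.070,91)
rgb,d=snap('scene'); t,dt=snap('top')
if len(sys.argv)>1: cv2.imwrite(sys.argv[1],np.hstack([cv2.resize(rgb[190:350,340:500],(400,400)),cv2.resize(t[160:300,140:280],(400,400))])[:,:,::-1])
P=cloud('top',t,dt); hsv=cv2.cvtColor(t,cv2.COLOR_RGB2HSV)
m=(hsv[...,0]>100)&(hsv[...,0]<125)&(hsv[...,1]>130)&(P[...,2]>.03)&(P[...,2]<.06)&(P[...,1]>.1)&(P[...,1]<.3)
if m.sum()>20: print('blue',m.sum(),np.percentile(P[m],[2,98],0))
E
python3 m.py
```

```text
t 12.05 pos [0.4568 0.1636 0.0717] rpy [-179.96    0.06   91.05] F [-3.6 -0.8  8.9] T [-0.26  0.71 -0.08] w 0.0145 78.96945476531982 q [ 0.2   0.16  2.06 -0.    0.93  0.18]
shift [ 0.6 -0.6  1.7] turn 0.05
blue 165 [[0.5335 0.1453 0.0328]
 [0.5514 0.1853 0.043 ]]
```

>>> send_rows(rows=[[[0,0,0,3],[0,0,0,6],[0,0,0,9],[0,0,0,12],[0,0,0,15],[0,0,0,15],[0,0,0,15]]])

```text
time: 12.73
ee_pos: [0.4566, 0.1636, 0.0717]
orientation: [-3.14, 0.001, 1.327]
ft_force: [-4.4, -1.8, 11.4]
gripper_width: 0.0148
finger_force: 79.1
```

```bash
python3 m.py
```

```text
t 12.73 pos [0.4566 0.1636 0.0717] rpy [-179.93    0.08   76.05] F [-4.4 -1.8 11.4] T [-0.2   0.83 -0.09] w 0.0148 79.08856987953186 q [ 0.2   0.16  2.06 -0.    0.93  0.44]
shift [ 0.5 -0.5  1.7] turn -14.95
blue 163 [[0.536  0.1453 0.0338]
 [0.5538 0.1849 0.043 ]]
```

>>> send_rows(rows=[[[0,0,0,3],[0,0,0,6],[0,0,0,8],[0,0,0,8]]])

```text
time: 13.17
ee_pos: [0.4564, 0.1637, 0.0717]
orientation: [-3.14, 0.002, 1.188]
ft_force: [-5.0, 0.1, 10.6]
gripper_width: 0.0148
finger_force: 79.2
```

```bash
python3 m.py
```

```text
t 13.17 pos [0.4564 0.1637 0.0717] rpy [-179.94    0.11   68.08] F [-5.   0.1 10.6] T [-0.15  0.9   0.16] w 0.0148 79.23062682151794 q [ 0.2   0.16  2.06 -0.    0.93  0.58]
shift [ 0.4 -0.4  1.7] turn -22.92
blue 163 [[0.5379 0.1452 0.0324]
 [0.5558 0.185  0.0432]]
```

>>> send_rows(rows=[[[0,0,0,2],[0,0,0,4],[0,0,0,4],[0,0,0,4]]])

```text
time: 13.6
ee_pos: [0.4563, 0.1637, 0.0717]
orientation: [-3.14, 0.002, 1.119]
ft_force: [-5.0, -1.3, 11.8]
gripper_width: 0.0148
finger_force: 79.3
```

```bash
python3 m.py pics/t.png; python3 - <<'E'
from h import *
t=np.load('top.npz')['rgb'];s=np.load('scene.npz')['rgb']
cv2.imwrite('pics/t2.png',np.hstack([cv2.resize(s[215:295,370:470],(400,320),interpolation=2),cv2.resize(t[190:280,170:260],(400,400),interpolation=2)[:320]])[:,:,::-1])
E
```

```text
t 13.6 pos [0.4563 0.1637 0.0717] rpy [-179.93    0.11   64.13] F [-5.  -1.3 11.8] T [-0.1   0.89  0.23] w 0.0148 79.25775289535522 q [ 0.2   0.16  2.06 -0.    0.93  0.65]
shift [ 0.4 -0.3  1.7] turn -26.87
blue 163 [[0.5378 0.1454 0.0322]
 [0.5559 0.185  0.0432]]
```

View pics/t2.png

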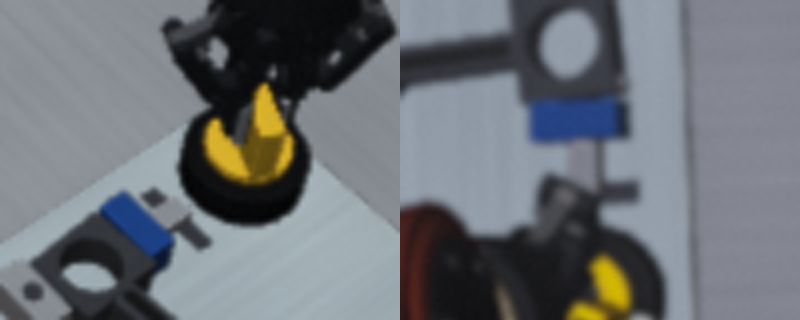

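The jaw now touches the big end and has stopped moving (blue edge 0.5559 both times), and the torque is up 0.3 N m. Adding about 12° of clutch slip.

>>> send_rows(rows=[[[0,0,0,2],[0,0,0,4],[0,0,0,6],[0,0,0,8],[0,0,0,10],[0,0,0,12],[0,0,0,12],[0,0,0,12]]])

```text
time: 14.37
ee_pos: [0.4562, 0.1638, 0.0717]
orientation: [-3.14, 0.002, 0.91]
ft_force: [-5.7, -0.9, 11.2]
gripper_width: 0.0149
finger_force: 79.3
```

```bash
python3 m.py; python3 - <<'E'
from h import *
np.set_printoptions(precision=3,suppress=True)
t=np.load('top.npz')['rgb']
hsv=cv2.cvtColor(t,cv2.COLOR_RGB2HSV).astype(int)
v,u=np.mgrid[0:400,0:640]; P=onz('top',np.c_[u.ravel(),v.ravel()],.038).reshape(400,640,3)
r=P[...,:2]-[.456,.1645]; rad=np.hypot(*np.moveaxis(r,-1,0)); ang=np.degrees(np.arctan2(r[...,1],r[...,0]))
ring=(rad>.024)&(rad<.042)
for n,m in(('red',ring&((hsv[...,0]<8)|(hsv[...,0]>172))&(hsv[...,1]>140)&(hsv[...,2]>90)),('white',ring&(hsv[...,1]<60)&(hsv[...,2]>150)),('yellow',ring&(hsv[...,0]>18)&(hsv[...,0]<35)&(hsv[...,1]>120))):
    print(n,m.sum(),np.c_[ang[m],rad[m]*1000][:12])
E
```

```text
t 14.37 pos [0.4562 0.1638 0.0717] rpy [-179.93    0.13   52.13] F [-5.7 -0.9 11.2] T [-0.07  0.97  0.2 ] w 0.0149 79.32713985443115 q [ 0.2   0.16  2.06 -0.    0.93  0.86]
shift [ 0.3 -0.2  1.7] turn -38.87
blue 162 [[0.5379 0.1453 0.0334]
 [0.5558 0.1853 0.0428]]
red 11 [[-137.336   27.421]
 [-140.203   29.035]
 [-137.107   30.504]
 [-134.302   32.053]
 [-131.762   33.672]
 [-139.71    32.109]
 [-136.92    33.586]
 [-134.37    35.136]
 [-132.04    36.75 ]
 [-139.304   35.182]
 [-136.765   36.667]]
white 26 [[  20.31    41.302]
 [-106.976   33.096]
 [-142.839   41.58 ]
 [-149.459   40.869]
 [-159.057   39.855]
 [-156.218   40.719]
 [-153.503   41.678]
 [ 166.037   40.123]
 [ 169.101   39.692]
 [ 172.222   39.377]
 [ 175.384   39.18 ]
 [ 178.568   39.104]]
yellow 58 [[-41.282  24.813]
 [-44.926  26.277]
 [-48.458  24.795]
 [-51.667  26.445]
 [-55.53   25.163]
 [-58.23   26.971]
 [-59.785  24.008]
 [-62.296  25.9  ]
 [-66.686  24.97 ]
 [-68.602  26.975]
 [-71.383  24.198]
 [-72.989  26.264]]
```

White mark is at about -107°, red at -136.5° and the pointer at about -128°, so it sits roughly 21° off the white mark and short of red. Releasing.

>>> send_rows(rows=[[[0,0,0,0],[0,0,0,0],[0,0,0,0],[0,0,0,0],[0,0,0,0],[0,0,0,0]]], claw=50)

```text
time: 14.97
ee_pos: [0.4567, 0.1639, 0.0701]
orientation: [-3.141, 0.0, 0.908]
ft_force: [0.8, 0.7, -0.4]
gripper_width: 0.0496
finger_force: 0.0
```

>>> send_rows(rows=[[[0,0,-10,0],[0,0,-30,0],[0,0,-60,0],[0,0,-90,0],[-30,0,-120,0],[-60,0,-140,0],[-90,0,-150,0],[-110,0,-150,0],[-110,0,-150,0],[-110,0,-150,0],[-110,0,-150,0]]])

```text
time: 15.88
ee_pos: [0.3895, 0.0774, 0.2207]
orientation: [3.141, -0.001, 0.908]
ft_force: [-0.0, 0.7, 0.4]
gripper_width: 0.05
finger_force: 0.0
```

```bash
python3 m.py pics/u.png
```

```text
t 15.88 pos [0.3895 0.0774 0.2207] rpy [179.97  -0.06  52.02] F [-0.   0.7  0.4] T [-0.02  0.    0.02] w 0.05 0.0 q [ 0.02 -0.28  2.15  0.    1.27  0.68]
shift [109.3  -0.9 150.8] turn -38.98
blue 161 [[0.5377 0.1454 0.0349]
 [0.5557 0.1848 0.0431]]
```

View pics/u.png

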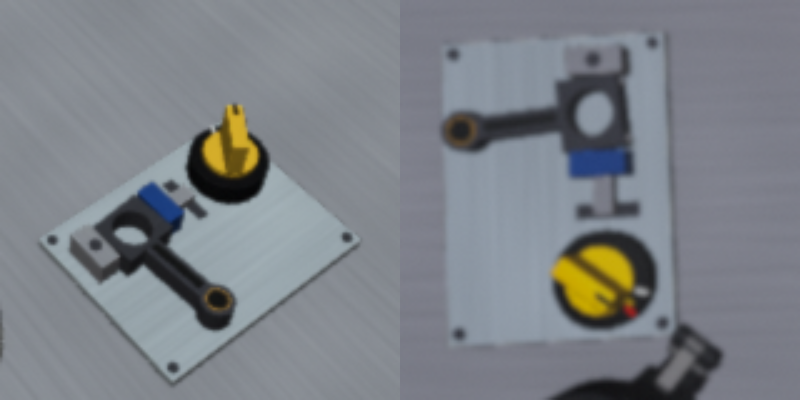

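The rod is clamped, though the shank looks slightly rotated, and the pointer lies between white (641,291) and red (632,311). I'll measure both before handing in.

```bash
python3 - <<'E'
from h import *
np.set_printoptions(precision=4,suppress=True)
for n in('top','scene'):
    z=np.load(n+'.npz'); P=cloud(n,z['rgb'],z['d']); hsv=cv2.cvtColor(z['rgb'],cv2.COLOR_RGB2HSV).astype(int)
    X,Y,Z=np.moveaxis(P,-1,0); V=hsv[...,2]; S=hsv[...,1]
    m=(Z>.031)&(Z<.048)&(X>.53)&(X<.64)&(Y>.1)&(Y<.32)
    dark=m&(V<110)&(S<110)&(X>.552)&(X<.618)
    q=P[dark][:,:2]
    k=q[(q[:,1]>.203)&(q[:,1]<.245)]; c=np.array([[k[np.abs(k[:,1]-y)<.004][:,0].mean(),y] for y in np.arange(.205,.245,.006)])
    print(n,'shank tilt deg',np.degrees(np.arctan(np.polyfit(c[:,1],c[:,0],1)[0])),'x',c[:,0],'yrange',q[:,1].min(),q[:,1].max())
    b=q[q[:,1]<.187]; print('big',cv2.minAreaRect((b*1000).astype(np.float32)))
    st=m&(V>110)&(S<60)&(X>.605); print('stop',cv2.minAreaRect((P[st][:,:2]*1000).astype(np.float32)))
    bl=m&(hsv[...,0]>100)&(hsv[...,0]<125)&(S>130); print('blue',cv2.minAreaRect((P[bl][:,:2]*1000).astype(np.float32)))
    Y0=(hsv[...,0]>18)&(hsv[...,0]<35)&(S>120)&(Z>.078)&(Z<.09)&(X<.5)&(Y>.1)&(Y<.25)
    if Y0.sum()>9: print('knob',cv2.minAreaRect((P[Y0][:,:2]*1000).astype(np.float32)))
t=np.load('top.npz')['rgb'];s=np.load('scene.npz')['rgb']
cv2.imwrite('pics/v.png',np.hstack([cv2.resize(t[170:222,155:235],(480,312),interpolation=2),cv2.resize(t[235:280,190:235],(312,312),interpolation=2)])[:,:,::-1])
E
```

```text
top shank tilt deg -7.232436751803664 x [0.5795 0.579  0.5786 0.5772 0.5766 0.5758 0.5752] yrange 0.14554617241250795 0.28836328809672374
big ((586.4510498046875, 166.11505126953125), (62.273380279541016, 40.872135162353516), 0.3130292594432831)
stop ((624.1821899414062, 174.1497802734375), (23.550033569335938, 55.13289260864258), 12.002945899963379)
blue ((546.5911254882812, 165.11895751953125), (19.518333435058594, 40.592159271240234), 3.424682378768921)
knob ((455.49322509765625, 163.64486694335938), (49.6187744140625, 16.450698852539062), 54.151954650878906)
scene shank tilt deg -5.298981479058248 x [0.5825 0.582  0.5811 0.5807 0.5802 0.5795 0.5793] yrange 0.14915282135915203 0.2899117843071247
big ((586.902099609375, 168.2816162109375), (59.02214431762695, 37.63755798339844), 0.7145899534225464)
stop ((621.20947265625, 170.41561889648438), (31.162498474121094, 43.05815124511719), 1.6162930727005005)
blue ((546.5350341796875, 169.1580047607422), (22.214689254760742, 43.259010314941406), 2.8875274658203125)
knob ((457.30755615234375, 166.42120361328125), (50.40312194824219, 16.239238739013672), 52.64589309692383)
```

View pics/v.png

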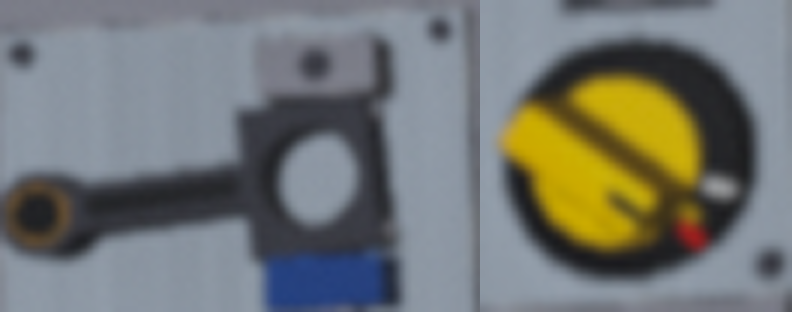

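```bash
python3 -c "
from h import *
print(arm.sign_off())"
```

```text
the job is handed in; nothing more can be done
None
```

I handed the job in at about 16 s: the rod is clamped between the jaw and the backstop, sitting about 3° askew. The pointer is about 20° past the white mark and short of the red one, the gripper is clear of everything, and the bin, sprocket and jar were not touched.

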